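# Scrub out a slip jar with a bottle brush

## Task

Scrub out the open stoneware jar with the bottle brush: stand the brush bristles down in the jar and let go of it, then take it again by the free end of its handle and give the jar three full strokes, each time drawing the brush straight up until the top of the bristles reaches the mouth and pushing it back down to the bottom. Then leave the brush standing bristles down in the steel pot, with the jar and the pot neither tipped nor pushed about and the other things on the bench left alone.

Things in the scene. Friction and masses are not known exactly. Their poses are not given: they have to be found in the camera images.
- brush_mid (a point): the bottle brush: white bristle head, wire stem, square wooden handle; 235 mm long, about 90 g, loose, lying on the bench, crosswise in front of the robot, handle to the robot's right. The frame is at the middle of its length, on its axis, near its balance point; its x axis runs along the brush from the bristles to the free end of the handle
- brush_tip (a point): centre of the tip of the bristle head, x = -117.5 mm on the brush (same axes as brush_mid). The head is stiff nylon, 38 mm across with a blunt tapered tip, 65 mm long (x = -117.5 to -52.5 mm); then a wire stem 8 mm across to x = -2.5 mm
- brush_end (a point): centre of the free end of the handle, x = +117.5 mm on the brush (same axes). The straight wooden handle is 120 mm long (x = -2.5 to +117.5 mm), square, 18 x 18 mm, its flat sides facing along the y and z axes
- brush: the bottle brush itself; same frame as brush_mid
- jar_floor (a point): the jar to scrub: tall straight open brown stoneware jar, loose, about 450 g, standing on the bench to the left or right; 72 mm across outside, 62 mm inside, 115 mm high. The point is the centre of its inner floor, 7 mm above its underside and 108 mm below its mouth; z axis up
- pot_floor (a point): the steel pot: open straight stainless-steel pot, loose, about 500 g, standing on the bench on the other side; 90 mm across outside, 83 mm inside, 120 mm high. The point is the centre of its inner floor, 4 mm above its underside and 116 mm below its mouth; z axis up
- corked_jar: bystander: squat closed stoneware jar with a cork, 76 mm across, 94 mm high; origin at the centre of its underside
- mallet: bystander: wooden mallet lying on the bench, 245 mm long, head 60 mm across; origin under it on the bench, x axis from head to handle
- modelling_tool: bystander: flat wooden modelling tool, 210 mm long, 18 mm wide, 10 mm thick, lying on the bench; origin at the centre of its underside, x axis along it

How it is judged (in metres and radians):
On the way, in this order (a step that is already met when the one before it is completed fails the run):
1. the brush stands bristles down in the stoneware jar, let go (bristle tip within 25 mm of the jar's inner floor) (z of brush_tip in the frame of jar_floor below 0.025 m and horizontal distance between brush_tip and jar_floor below 0.035 m and angle between brush_mid's own x axis and vertical below 0.6 rad and contact force between the fingers and brush below 0.1 N), for 0.3 s.
2. first stroke, up: the brush, taken again and held within 60 mm of the free end of its handle, is drawn up nearly upright inside the jar, bristle tip 35 mm or more above the jar's inner floor (contact force between the fingers and brush above 0.5 N and distance between the grasp point and brush_end below 0.06 m and z of brush_tip in the frame of jar_floor between 0.035 and 0.1 m and horizontal distance between brush_tip and jar_floor below 0.03 m and angle between brush_mid's own x axis and vertical below 0.3 rad).
3. first stroke, down: the brush still held, the bristle tip is back within 10 mm of the jar's inner floor (contact force between the fingers and brush above 0.5 N and distance between the grasp point and brush_end below 0.06 m and z of brush_tip in the frame of jar_floor between -0.01 and 0.01 m and horizontal distance between brush_tip and jar_floor below 0.03 m and angle between brush_mid's own x axis and vertical below 0.45 rad).
4. second stroke, up: the brush, still so held, is drawn up nearly upright inside the jar, bristle tip 35 mm or more above the jar's inner floor (all of step 2).
5. second stroke, down: the brush still held, the bristle tip is back within 10 mm of the jar's inner floor (all of step 3).
6. third stroke, up: the brush, still so held, is drawn up nearly upright inside the jar, bristle tip 35 mm or more above the jar's inner floor (all of step 4).
7. third stroke, down: the brush still held, the bristle tip is back within 10 mm of the jar's inner floor (all of step 5).
At the end, for the whole second after the job is handed in: The brush stands at rest bristles down in the steel pot, leaning on its rim, bristle tip within 30 mm of the pot's inner floor; the jar and the pot stand upright within 40 mm of where they stood; the corked jar, mallet and modelling tool are within 25 mm of where they lay (z of brush_tip in the frame of pot_floor between -0.01 and 0.03 m and horizontal distance between brush_tip and pot_floor below 0.045 m and angle between brush_mid's own x axis and vertical below 0.75 rad and linear speed of brush below 0.03 m/s and angle between each of jar_floor, pot_floor's own z axis and vertical below 0.06 rad and distance of each of jar_floor, pot_floor from where it was at the start of the episode below 0.04 m); the robot touches nothing.
It fails at once if the jar or the pot is tipped (more than 0.3 rad) (angle between any of jar_floor, pot_floor's own z axis and vertical above 0.3 rad).
It fails at once if the jar or the pot is pushed more than 60 mm from where it stood (distance of any of jar_floor, pot_floor from where it was at the start of the episode above 0.06 m).
It fails at once if the corked jar is moved more than 25 mm (distance of corked_jar from where it was at the start of the episode above 0.025 m).
It fails at once if the mallet is moved more than 25 mm (distance of mallet from where it was at the start of the episode above 0.025 m).
It fails at once if the modelling tool is moved more than 25 mm (distance of modelling_tool from where it was at the start of the episode above 0.025 m).
It also fails if it takes over 70 s, if anything falls off the work surface, if the arm or the gripper's body presses on something with over 40 N, if the wrist force passes 120 N, or if a joint passes its speed limit or range.

## Robot

A 6-joint arm with a two-finger parallel gripper is mounted at the origin on the work surface. World frame = base frame: x ahead of the robot, y to its left, z up, the work surface at z = 0. Lengths are in mm, angles in rad, forces in N, time in s.
With the tool pointing down it reaches from about 300 to 1000 mm from the base axis. Payload 5.1 kg.
Tool frame: the origin (TCP) lies on the centre line of the jaws, within the pads' length; the fingertips stand 19 mm ahead of it and the grasp point (between the pads) is the TCP; z points along the fingers, y is the line along which they close (so a half turn about z gives the same grasp; the last joint's range is limited). The gripper opens to 95 mm and grips with 3 to 60 N. Pads are 20 mm wide; open, the fingers measure 119 mm over their backs; the gripper's body (75 mm by 180 mm) begins 59 mm behind the grasp point.
Start: joints at [1.075, 0.124, 1.65, -0, 1.367, -0.083], TCP at [260.783, 595.379, 199.356] pointing down, gripper open.
Joint ranges: [-2.61, 2.61], [-1.02, 2.33], [0.03, 2.71], [-1.35, 4.49], [0.32, 2.68], [-2.91, 2.91]. Speed limits (rad/s): [2.57, 2.57, 3.14, 3.14, 3.14, 3.14].

## Interface

Orientations are given as a unit quaternion [x, y, z, w].
In Python, from plant import bot gives the robot as it stands.
- The arm moves only by the shell command python3 -m crank 'ROWS' [OPENING]. ROWS is a JSON object of lists of equal length, an entry for each row: "translation": the shift along the tool's x, y, z in m, a list of three; "delta_rot": the turn, a rotation vector about the tool's x, y, z in rad, a list of three. A call has 1 to 20 rows; each row is the pose to reach, as a shift and turn from the pose commanded when the call began, along the tool's axes at that moment; what a row does not reach only later rows make up. A row lasts 1/12 s, in which the tool goes at most 41.7 mm and 7.16 degrees, less where a joint would pass 70% of its speed; a pose out of reach is approached as far as the arm can. A call with a gripper value outside its range is refused whole. OPENING is the closure, from 0 (fully open) to 1 (shut), set as the call begins (- or left out, the last holds). The fingers move at their own pace and stop on an object; the grip force is fixed at half the most. Time passes only in rows, so rows that repeat a pose let the fingers close. It gives the time, the measured TCP pose, the force, the opening and the grip force at its end, in the units of the state.
- bot.sense(): the state, without advancing time (a new reading comes with each control period).
- bot.grab_frame(name): name is "scene" or "top"; returns a dict with "img" (420x560x3 uint8, blue, green, red), "mtx" (3x3 intrinsics, pixels), "position" and "rotation" of the camera in the world. Camera axes: x right, y up, looking along -z (the intrinsics and any distortion apply to the point x, -y, -z); pixel columns grow to the right and rows downward; lengths in mm; the calibration is good to about 2 mm. A picture is of the moment at which its call begins. There is no depth.
- bot.hand_in(): hands the job in; it is judged then, once.
The state is a dict: "clock": time; "joints": joint angles; "dq": joint speeds; "effort": joint torques, N m; "ee_pos": TCP position; "eef_rot": TCP orientation; "wrist_force": force on the tool from outside, world axes, zero at the start; "wrist_torque": the same for the moment, N m; "grip_width": finger opening in mm; "finger_force": force on a finger pad.
Only numpy, scipy, OpenCV 4.12 (cv2) and the standard library are available. Lean on these libraries where they do the work, as an engineer would, in place of code of your own. Each camera call takes 0.05 s, during which the arm holds its last target. There are 200 camera calls.

## Working session

There is one attempt and no reset: what is moved stays moved. The work goes in short steps, Python scripts to look and compute and a shell command to move; the robot and the scene stay as the last step left them, time stands still between calls to the robot, and variables do not carry over. Pictures are saved under pics/ and viewed, at most 10 in all, crops included, and the job is handed in when it is done.

```bash
ls; mkdir -p pics; python3 - <<'E'
from plant import bot
import cv2
print(bot.sense())
for n in("scene","top"):
    f=bot.grab_frame(n); cv2.imwrite(f"pics/{n}0.png",f["img"]); print(n,f["mtx"],f["position"],f["rotation"],[k for k in f])
E
```

```text
pics
{'clock': 0.0, 'joints': array([ 1.07540154e+00,  1.24512944e-01,  1.65166750e+00, -2.53677397e-05,
        1.36748247e+00, -8.26178860e-02]), 'dq': array([-0.00115644, -0.00049938,  0.00135478,  0.00065931, -0.00189178,
        0.00075909]), 'effort': array([ 9.84922190e-04, -4.17581856e+01, -3.59947443e+01,  7.75747723e-02,
        4.90352057e-02, -1.56458441e-04]), 'ee_pos': array([260.47524505, 594.79605267, 198.08584415]), 'eef_rot': array([ 2.04923711e-01,  9.78777401e-01, -9.95742135e-04, -2.83107628e-04]), 'wrist_force': array([0.14019853, 0.74770106, 0.22940082]), 'wrist_torque': array([ 0.02291509, -0.04281796, -0.03339203]), 'finger_force': 0.0, 'grip_width': 94.63209621171454}
scene [[449.9599699    0.         278.88241837]
 [  0.         449.9599699  212.73724412]
 [  0.           0.           1.        ]] [ 976.65599144 -288.863671    755.99044668] [0.26239625 0.11716054 0.415051   0.8632232 ] ['img', 'mtx', 'position', 'rotation']
top [[463.95997743   0.         276.22104516]
 [  0.         463.95997743 207.56125482]
 [  0.           0.           1.        ]] [535.0975676  -13.72912534 962.85066   ] [-0.04263085  0.02225481  0.70881137 -0.7037569 ] ['img', 'mtx', 'position', 'rotation']
```

View pics/scene0.png

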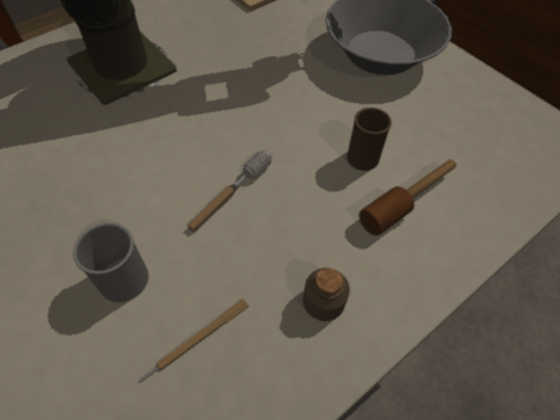

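View pics/top0.png

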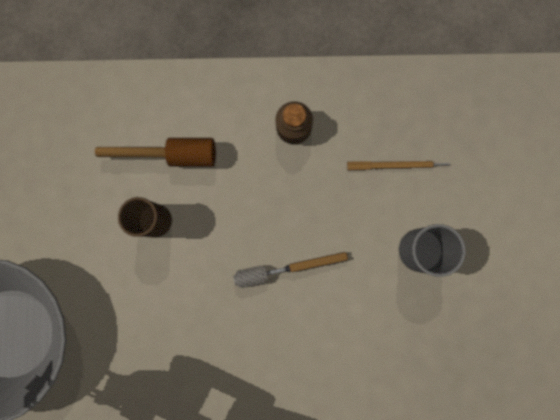

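The scene view has the jar rim near (371,121), the pot rim near (106,246) and the brush from (268,156) to (189,231). In the top view the jar rim is near (138,217), the pot rim near (438,249), and the brush runs from its tip at (236,278) to its end at (350,257). I'll zoom in on these for precise pixels.

```bash
cat > h.py <<'E'
import numpy as np, cv2
from scipy.spatial.transform import Rotation as R
from scipy.optimize import least_squares
from plant import bot
def proj(f,P):
    q=(np.atleast_2d(P)-f["position"])@R.from_quat(f["rotation"]).as_matrix()
    q=q*[1,-1,-1]; uv=q@f["mtx"].T
    return uv[:,:2]/uv[:,2:]
def tri(fs,uvs):
    g=lambda p:np.concatenate([proj(f,p)[0]-u for f,u in zip(fs,uvs)])
    s=least_squares(g,[550,0,50]); return s.x,np.abs(s.fun).max()
def montage(name,items,scale=4,w=66,h=74):
    # items: (img,u0,v0) -> crops side by side, 3 per row
    t=[cv2.resize(i[v:v+h,u:u+w],None,fx=scale,fy=scale,interpolation=cv2.INTER_CUBIC) for i,u,v in items]
    t=[cv2.convertScaleAbs(x,alpha=1.7) for x in t]
    rows=[np.hstack(t[k:k+3]) for k in range(0,len(t),3)]
    cv2.imwrite(name,np.vstack(rows))
E
python3 - <<'E'
from h import *
a=cv2.imread("pics/top0.png");b=cv2.imread("pics/scene0.png")
fs=[bot.grab_frame("top"),bot.grab_frame("scene")]
import pickle;pickle.dump(fs,open("f0.pkl","wb"))
for n,u,v in [("jar rim",(138,217),(371,121)),("pot rim",(438,249),(106,246)),("tip",(236,278),(268,156)),("end",(350,257),(189,231))]:
    print(n,tri(fs,[np.array(u),np.array(v)]))
montage("pics/m0.png",[(a,112,185),(a,400,215),(a,230,225),(b,335,95),(b,70,215),(b,225,140)])
E
```

```text
jar rim (array([597.5212892 , 266.07510201, 113.59502672]), np.float64(0.4360374460829348))
pot rim (array([ 536.40557036, -276.57164629,  123.92590707]), np.float64(0.8219698486601033))
tip (array([480.4661537 ,  95.5374362 ,  22.80880462]), np.float64(0.3643198036326112))
end (array([ 521.93899715, -134.28897394,    4.48573649]), np.float64(1.2958881197872643))
```

View pics/m0.png

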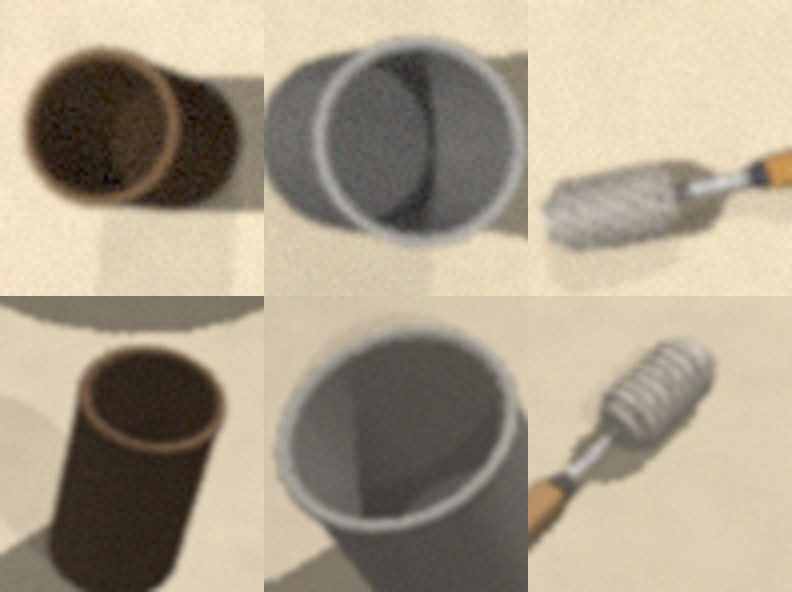

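Both rims triangulate to about 114 and 124 mm (115 and 120 expected), and the brush comes out about 234 mm long. The montage gives sharper rim centres: jar top (137.9,216.8) and scene (372.9,120.8), pot top (438.9,250.1) and scene (103.4,247.9). I'll refine the positions and work out the first move.

```bash
python3 - <<'E'
from h import *
import pickle;fs=pickle.load(open("f0.pkl","rb"))
for n,u,v in [("jar rim",(137.9,216.75),(372.9,120.75)),("pot rim",(438.9,250.1),(103.4,247.9)),("tip",(235.2,279.3),(266.8,153.7)),("junction",(289.2,268),(233.8,187.7)),("end",(349.5,257),(189.5,230.5))]:
    print(n,tri(fs,[np.array(u),np.array(v)]))
s=bot.sense(); M=R.from_quat(s["eef_rot"]).as_matrix(); print(M.round(3), s["ee_pos"])
t=np.array([515,-85,150]); print("tool shift mm",M.T@(t-s["ee_pos"]))
E
```

```text
jar rim (array([598.93989521, 267.29727754, 114.25976817]), np.float64(0.45567809368759526))
pot rim (array([ 533.99499053, -280.64189636,  118.89885474]), np.float64(0.26723646316156646))
tip (array([477.68277542,  95.807769  ,  27.66682357]), np.float64(0.1135312653876781))
junction (array([500.53638472, -10.37997847,  19.2316974 ]), np.float64(1.0807388568959766))
end (array([ 521.98822695, -133.12058602,    5.21536138]), np.float64(1.3280255062055915))
[[-0.916  0.401 -0.001]
 [ 0.401  0.916 -0.001]
 [ 0.    -0.001 -1.   ]] [260.58074236 595.02849131 198.58128238]
tool shift mm [-505.85323449 -520.78824452   49.19510323]
```

```bash
python3 -m crank '{"translation":[[-0.05,-0.05,0],[-0.1,-0.1,0],[-0.15,-0.15,0],[-0.2,-0.2,0],[-0.25,-0.25,0],[-0.3,-0.3,0],[-0.35,-0.35,0.02],[-0.4,-0.4,0.04],[-0.45,-0.45,0.06],[-0.494,-0.5,0.08],[-0.494,-0.507,0.1],[-0.494,-0.507,0.1],[-0.494,-0.507,0.1],[-0.494,-0.507,0.1],[-0.494,-0.507,0.1],[-0.494,-0.507,0.1],[-0.494,-0.507,0.1],[-0.494,-0.507,0.1],[-0.494,-0.507,0.1],[-0.494,-0.507,0.1]],"delta_rot":[[0,0,0.1],[0,0,0.2],[0,0,0.3],[0,0,0.4],[0,0,0.5],[0,0,0.6],[0,0,0.7],[0,0,0.8],[0,0,0.9],[0,0,0.967],[0,0,0.967],[0,0,0.967],[0,0,0.967],[0,0,0.967],[0,0,0.967],[0,0,0.967],[0,0,0.967],[0,0,0.967],[0,0,0.967],[0,0,0.967]]}' 0; python3 - <<'E'
from h import *
s=bot.sense(); print(s["clock"],s["joints"].round(4),s["ee_pos"].round(1),R.from_quat(s["eef_rot"]).as_matrix().round(3))
f=[bot.grab_frame("top"),bot.grab_frame("scene")]
cv2.imwrite("pics/t1.png",f[0]["img"])
E
```

```text
clock: 1.87
ee_pos: [509.5, -67.1, 99.0]
eef_rot: [0.637, 0.771, -0.0, -0.001]
wrist_force: [-0.6, -0.1, 0.2]
grip_width: 95.0
finger_force: 0.0
1.8667 [-2.3580e-01 -9.2800e-02  2.0443e+00  7.0000e-04  1.1914e+00 -4.2560e-01] [509.5 -67.1  99. ] [[-0.188  0.982 -0.001]
 [ 0.982  0.188  0.001]
 [ 0.001 -0.001 -1.   ]]
```

```bash
python3 -m crank '{"translation":[[0,0,0],[0,0,0],[0,0,0.01],[0,0,0.02],[0,0,0.04],[0,0,0.055],[0,0,0.066],[0,0,0.0755],[0,0,0.0755],[0,0,0.0755],[0,0,0.0755]],"delta_rot":[[0,0.12,0],[0,0.24,0],[0,0.36,0],[0,0.436,0],[0,0.436,0],[0,0.436,0],[0,0.436,0],[0,0.436,0],[0,0.436,0],[0,0.436,0],[0,0.436,0]]}' 0; python3 - <<'E'
from h import *
s=bot.sense(); print(s["clock"],s["joints"].round(4),s["ee_pos"].round(1),R.from_quat(s["eef_rot"]).as_matrix().round(3))
f=[bot.grab_frame("top"),bot.grab_frame("scene")]
montage("pics/g1.png",[(f[0]["img"],225,200),(f[1]["img"],165,120)],scale=3,w=130,h=130)
E
```

```text
clock: 2.88
ee_pos: [510.7, -66.9, 24.9]
eef_rot: [0.621, 0.754, 0.138, -0.166]
wrist_force: [0.6, -1.1, -0.1]
grip_width: 95.0
finger_force: 0.0
2.8833 [-0.4426  0.1617  1.9779  0.3622  1.2881 -0.7873] [510.7 -66.9  24.9] [[-0.174  0.982 -0.079]
 [ 0.89   0.191  0.414]
 [ 0.421  0.002 -0.907]]
```

View pics/g1.png

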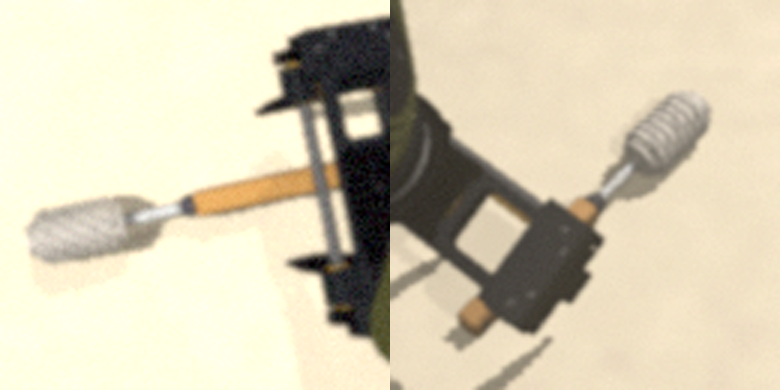

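The jaws straddle the handle: in the left crop the handle sits midway between the fingers at about x=330. Now I'll close.

```bash
python3 -m crank '{"translation":[[0,0,0],[0,0,0],[0,0,0],[0,0,0],[0,0,0],[0,0,0],[0,0,0],[0,0,0],[0,0,0],[0,0,0]],"delta_rot":[[0,0,0],[0,0,0],[0,0,0],[0,0,0],[0,0,0],[0,0,0],[0,0,0],[0,0,0],[0,0,0],[0,0,0]]}' 1; python3 - <<'E'
from h import *
s=bot.sense(); print(s["clock"],s["joints"].round(4),s["ee_pos"].round(1),R.from_quat(s["eef_rot"]).as_matrix().round(3))
E
```

```text
clock: 3.82
ee_pos: [509.9, -67.2, 23.8]
eef_rot: [0.621, 0.753, 0.138, -0.167]
wrist_force: [0.7, 0.0, 0.7]
grip_width: 33.8
finger_force: 0.0
3.8167 [-0.4436  0.1631  1.9788  0.362   1.2878 -0.7875] [509.9 -67.2  23.8] [[-0.172  0.982 -0.08 ]
 [ 0.89   0.19   0.415]
 [ 0.422 -0.    -0.906]]
```

```bash
python3 -m crank '{"translation":[[0,0,0],[0,0,0],[0,0,0],[0,0,0],[0,0,0],[0,0,0],[0.005,0,-0.01],[0.015,0,-0.03],[0.03,0,-0.065],[0.045,0,-0.1],[0.06,0,-0.13],[0.075,0,-0.16],[0.09,0,-0.19],[0.105,0,-0.22],[0.12,0,-0.25],[0.12,0,-0.25],[0.12,0,-0.25]],"delta_rot":[[0,0,0],[0,0,0],[0,0,0],[0,0,0],[0,0,0],[0,0,0],[0,0,0],[0,0,0],[0,0,0],[0,0,0],[0,0,0],[0,0,0],[0,0,0],[0,0,0],[0,0,0],[0,0,0],[0,0,0]]}' 1; cat > st.py <<'E'
from h import *
np.set_printoptions(suppress=True)
s=bot.sense(); M=R.from_quat(s["eef_rot"]).as_matrix()
print(s["clock"],"q",s["joints"].round(3).tolist(),s["ee_pos"].round(1),"w",s["grip_width"],s["finger_force"],"\n",M.round(3))
E
python3 st.py
```

```text
clock: 5.23
ee_pos: [510.2, -64.5, 304.7]
eef_rot: [0.621, 0.754, 0.138, -0.164]
wrist_force: [0.4, -0.4, -0.9]
grip_width: 0.6
finger_force: 0.0
5.2333 q [-0.439, -0.098, 1.746, 0.354, 1.744, -0.614] [510.2 -64.5 304.7] w 0.5597678618778001 0.0 
 [[-0.175  0.982 -0.075]
 [ 0.891  0.19   0.412]
 [ 0.419  0.005 -0.908]]
```

The grip width went to 0.6, so the jaws missed the brush. I'll look at it.

```bash
python3 - <<'E'
from h import *
import pickle
f=[bot.grab_frame("top"),bot.grab_frame("scene")];pickle.dump(f,open("f1.pkl","wb"))
montage("pics/g2.png",[(f[0]["img"],225,200),(f[1]["img"],165,120)],scale=3,w=130,h=130)
E
```

```text
(no output)
```

View pics/g2.png

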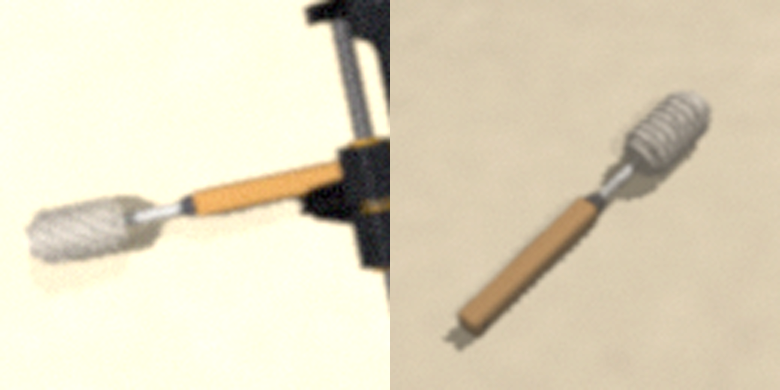

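```bash
python3 - <<'E'
from h import *
import pickle
f0=pickle.load(open("f0.pkl","rb"));f1=pickle.load(open("f1.pkl","rb"))
for i,(sl) in enumerate([(slice(255,295),slice(230,330)),(slice(145,240),slice(180,275))]):
    a=cv2.cvtColor(f0[i]["img"],6)[sl].astype(np.float32);b=cv2.cvtColor(f1[i]["img"],6)[sl].astype(np.float32)
    print(cv2.phaseCorrelate(a,b,cv2.createHanningWindow(a.shape[::-1],cv2.CV_32F)), np.abs(a-b).max(), np.abs(a-b).mean())
    # orange handle centroid/ends
    hsv=cv2.cvtColor(f1[i]["img"],cv2.COLOR_BGR2HSV); m=((hsv[...,0]<20)&(hsv[...,1]>90)).astype(np.uint8); m0=np.zeros_like(m); m0[sl]=m[sl]
    n,l,stt,c=cv2.connectedComponentsWithStats(m0); k=1+np.argmax(stt[1:,4]); print(stt[k],c[k],cv2.minAreaRect(np.argwhere(l==k)[:,::-1].astype(np.float32)))
# project fitted axis pts for assumed handle z
mid=np.array([499.8,-18.7])
P=lambda x,z:np.array([mid[0]+.19*x,mid[1]-.982*x,z])
for x,z in[(117.5,9),(117.5,0),(-2.5,14),(50,12)]: print(x,z,proj(f1[0],P(x,z)),proj(f1[1],P(x,z)))
# project tcp / fingertip point at the failed grasp
t=np.array([509.9,-67.2,23.8]); zt=np.array([-.08,.415,-.906])
for d in(0,12,19): print(d,t+d*zt,proj(f1[0],t+d*zt),proj(f1[1],t+d*zt))
E
```

```text
((-0.040667605851879784, 0.050749088349853366), 0.992561243057251) 29.30127 9.039296
[289 256  41  16 359] [309.64623955 263.63788301] ((309.4012145996094, 263.66644287109375), (9.395805358886719, 41.33426284790039), 79.50852966308594)
((-0.006439021616401419, 0.025189655755433193), 0.9714489007989565) 15.0 0.7474792
[189 186  45  45 504] [210.90079365 207.95833333] ((211.0548095703125, 208.03453063964844), (9.11156940460205, 58.03127670288086), 46.27302551269531)
117.5 9 [[348.96850379 256.28689139]] [[187.48725116 229.89132088]]
117.5 0 [[348.41267058 256.23005201]] [[188.19837735 232.28489537]]
-2.5 14 [[291.18063763 267.9378335 ]] [[230.20724579 190.3868035 ]]
50 12 [[316.52417603 262.8317386 ]] [[212.06218574 207.10388716]]
0 [509.9 -67.2  23.8] [[316.55772015 262.69114232]] [[211.83797018 203.78601134]]
12 [508.94  -62.22   12.928] [[313.79822971 263.03658151]] [[214.23416884 205.28964216]]
19 [508.38  -59.315   6.586] [[312.21776238 263.23442794]] [[215.60440646 206.14947552]]
```

```bash
python3 - <<'E'
from h import *
import pickle
f1=pickle.load(open("f1.pkl","rb"))
s=bot.sense();t=s["ee_pos"];M=R.from_quat(s["eef_rot"]).as_matrix()
for d in(-59,-20,0,19): print(d,[proj(f,t+d*M[:,2]).round(1)[0] for f in f1])
montage("pics/g3.png",[(f1[0]["img"],290,190),(f1[1]["img"],150,60)],scale=4,w=100,h=140)
E
```

```text
-59 [array([347.5, 266.6]), array([173.3,  73.6])]
-20 [array([332.6, 268. ]), array([186.5,  87.9])]
0 [array([325.5, 268.7]), array([192.6,  94.6])]
19 [array([319.2, 269.4]), array([198.2, 100.7])]
```

View pics/g3.png

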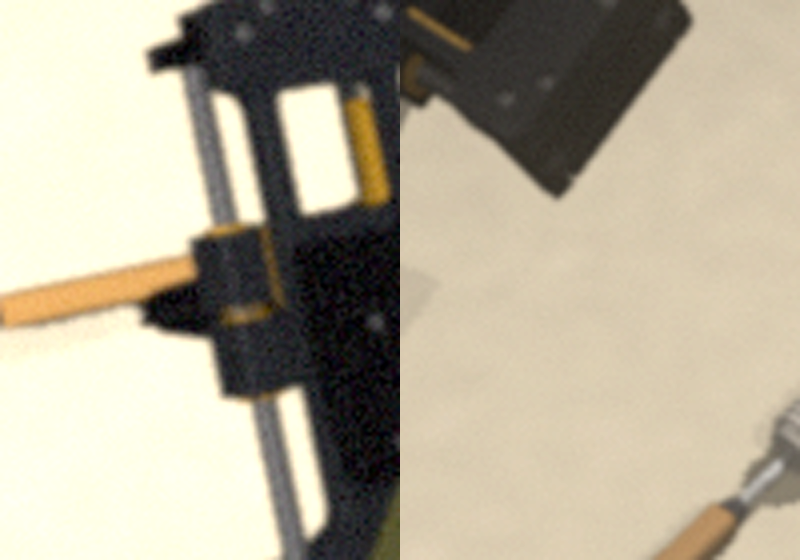

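The top-view fingertip lies at (326,267.5), about where the reported TCP projects (325.5,268.7), not 19 mm further ahead. So the tips closed just above the handle. I'll go down again and lower carefully, watching the wrist force.

```bash
python3 -m crank '{"translation":[[0,0,0],[0,0,0],[0,0,0],[-0.017,0,0.036],[-0.034,0,0.073],[-0.051,0,0.109],[-0.068,0,0.145],[-0.085,0,0.18],[-0.102,-0.001,0.215],[-0.112,-0.001,0.24],[-0.12,-0.001,0.254],[-0.12,-0.001,0.254],[-0.12,-0.001,0.254],[-0.12,-0.001,0.254]],"delta_rot":[[0,0,0],[0,0,0],[0,0,0],[0,0,0],[0,0,0],[0,0,0],[0,0,0],[0,0,0],[0,0,0],[0,0,0],[0,0,0],[0,0,0],[0,0,0],[0,0,0]]}' 0; python3 -m crank '{"translation":[[-0.001,0,0.002],[-0.002,0,0.004],[-0.003,0,0.006],[-0.003,0,0.006]],"delta_rot":[[0,0,0],[0,0,0],[0,0,0],[0,0,0]]}'; python3 st.py
```

```text
clock: 6.5
ee_pos: [509.5, -66.1, 21.3]
eef_rot: [0.621, 0.753, 0.138, -0.166]
wrist_force: [-0.5, 0.5, -0.0]
grip_width: 88.2
finger_force: 0.0
clock: 6.83
ee_pos: [508.8, -66.0, 13.8]
eef_rot: [0.621, 0.753, 0.138, -0.167]
wrist_force: [0.2, -0.3, 0.0]
grip_width: 95.1
finger_force: 0.0
6.8333 q [-0.443, 0.175, 1.986, 0.364, 1.269, -0.794] [508.8 -66.   13.8] w 95.07694063427304 0.0 
 [[-0.172  0.982 -0.08 ]
 [ 0.89   0.19   0.414]
 [ 0.422  0.    -0.907]]
```

No contact at 13.8, which confirms the fingertips sit close to the reported TCP. I'll go down a bit more and then close.

```bash
python3 -m crank '{"translation":[[-0.001,0,0.002],[-0.002,0,0.004],[-0.002,0,0.004]],"delta_rot":[[0,0,0],[0,0,0],[0,0,0]]}'; python3 -m crank '{"translation":[[0,0,0],[0,0,0],[0,0,0],[0,0,0],[0,0,0],[0,0,0],[0,0,0],[0,0,0],[0,0,0],[0,0,0],[0,0,0],[0,0,0],[0,0,0]],"delta_rot":[[0,0,0],[0,0,0],[0,0,0],[0,0,0],[0,0,0],[0,0,0],[0,0,0],[0,0,0],[0,0,0],[0,0,0],[0,0,0],[0,0,0],[0,0,0]]}' 1
```

```text
clock: 7.08
ee_pos: [508.3, -65.9, 8.6]
eef_rot: [0.621, 0.753, 0.138, -0.167]
wrist_force: [0.4, 0.3, 0.1]
grip_width: 95.0
finger_force: 0.0
clock: 8.17
ee_pos: [508.7, -66.0, 9.1]
eef_rot: [0.621, 0.753, 0.138, -0.167]
wrist_force: [1.1, 0.3, -0.4]
grip_width: 14.8
finger_force: 30.0
```

Width 14.8 against an 18 mm handle suggests it's gripping the rounded upper edge. I'll open a little, go lower with the force check, and grip again.

```bash
python3 -m crank '{"translation":[[0,0,0],[0,0,0],[0,0,0],[0,0,0],[-0.001,0,0.002],[-0.002,0,0.004],[-0.002,0,0.004]],"delta_rot":[[0,0,0],[0,0,0],[0,0,0],[0,0,0],[0,0,0],[0,0,0],[0,0,0]]}' 0.6;python3 -m crank '{"translation":[[-0.001,0,0.002],[-0.002,0,0.004],[-0.002,0,0.004]],"delta_rot":[[0,0,0],[0,0,0],[0,0,0]]}'
```

```text
clock: 8.75
ee_pos: [508.3, -66.0, 4.0]
eef_rot: [0.621, 0.753, 0.137, -0.167]
wrist_force: [0.6, 0.1, 0.1]
grip_width: 37.8
finger_force: 0.0
clock: 9.0
ee_pos: [508.3, -66.2, -0.4]
eef_rot: [0.621, 0.753, 0.138, -0.167]
wrist_force: [0.1, 0.4, 0.0]
grip_width: 37.9
finger_force: 0.0
```

```bash
python3 -m crank '{"translation":[[0,0,0],[0,0,0],[0,0,0],[0,0,0],[0,0,0],[0,0,0],[0,0,0]],"delta_rot":[[0,0,0],[0,0,0],[0,0,0],[0,0,0],[0,0,0],[0,0,0],[0,0,0]]}' 1
```

```text
clock: 9.58
ee_pos: [508.8, -66.3, 0.2]
eef_rot: [0.621, 0.753, 0.138, -0.167]
wrist_force: [0.5, -0.5, 0.9]
grip_width: 17.7
finger_force: 30.0
```

Full 17.7 mm on the faces now. I'll lift, and fit a kinematic model from the readings so far to check reach for the tilt-up.

```bash
python3 -m crank '{"translation":[[0.004,0,-0.009],[0.008,0,-0.018],[0.02,0,-0.045],[0.035,0,-0.075],[0.05,0,-0.108],[0.065,0,-0.14],[0.08,0,-0.172],[0.095,0,-0.205],[0.11,0,-0.237],[0.125,0,-0.269],[0.139,0,-0.299],[0.139,0,-0.299],[0.139,0,-0.299]],"delta_rot":[[0,0,0],[0,0,0],[0,0,0],[0,0,0],[0,0,0],[0,0,0],[0,0,0],[0,0,0],[0,0,0],[0,0,0],[0,0,0],[0,0,0],[0,0,0]]}' 1; python3 st.py
cat > kin.py <<'E'
from h import *
D=[([1.0754,.1245,1.6517,0,1.3675,-.0826],(260.6,595,198.6),[.20492,.97878,-.001,-.0003]),
([-.2358,-.0928,2.0443,.0007,1.1914,-.4256],(509.5,-67.1,99),[.637,.771,0,-.001]),
([-.4426,.1617,1.9779,.3622,1.2881,-.7873],(510.7,-66.9,24.9),[.621,.754,.138,-.166]),
([-.439,-.098,1.746,.354,1.744,-.614],(510.2,-64.5,304.7),[.621,.754,.138,-.164])]
Rz=lambda a:R.from_rotvec([0,0,a]); Ry=lambda a:R.from_rotvec([0,a,0])
def fk(q,p):
    d1,L1,L2,d6,lat,a3,s4,s6,o6=p
    A=Rz(q[0]); P=np.array([0,0,d1])
    A1=A*Ry(q[1]); P=P+A1.apply([0,lat,L1])
    A2=A1*Ry(q[2]); P=P+A2.apply([a3,0,L2])
    A3=A2*Rz(s4*q[3])*Ry(q[4]); P=P+A3.apply([0,0,d6])
    return P,A3*Rz(s6*q[5]+o6)
def res(p):
    r=[]
    for q,x,o in D:
        P,A=fk(q,p); r+=list(P-x)+list(300*(A.inv()*R.from_quat(o)).as_rotvec())
    return r
def fit():
    best=None
    for s4 in(1,-1):
        for s6 in(1,-1):
            for o in(np.pi/2,-np.pi/2,):
                f=lambda p:res([*p,s4,s6,o])
                s=least_squares(f,[160,490,600,300,54,0])
                if best is None or s.cost<best[0]: best=(s.cost,[*s.x,s4,s6,o],s.fun)
    return best
E
python3 - <<'E'
from kin import *
b=fit(); print(b[0],np.round(b[1],2),np.abs(b[2]).max())
s=bot.sense(); P,A=fk(s["joints"],b[1]); print(P,s["ee_pos"],(A.inv()*R.from_quat(s["eef_rot"])).magnitude())
E
```

```text
clock: 10.67
ee_pos: [509.5, -67.0, 333.6]
eef_rot: [0.621, 0.754, 0.138, -0.163]
wrist_force: [-0.4, 0.7, -1.3]
grip_width: 17.7
finger_force: 30.0
10.6667 q [-0.443, -0.105, 1.705, 0.356, 1.79, -0.601] [509.5 -67.  333.6] w 17.689332045731533 29.976775646209717 
 [[-0.175  0.982 -0.075]
 [ 0.891  0.19   0.412]
 [ 0.418  0.005 -0.908]]
0.2224266472550914 [223.19 453.07 613.41 307.26  53.61  43.09   1.     1.     1.57] 0.39487600391200317
[509.70687641 -67.20624228 333.71258766] [509.48536406 -67.03472228 333.55914084] 2.691002896857602e-16
```

```bash
cat >> kin.py <<'E'
LO=np.array([-2.61,-1.02,.03,-1.35,.32,-2.91]);HI=np.array([2.61,2.33,2.71,4.49,2.68,2.91])
PAR=fit()[1]
def ik(P,A,q0):
    f=lambda q:np.concatenate([(fk(q,PAR)[0]-P),300*(fk(q,PAR)[1].inv()*A).as_rotvec()])
    s=least_squares(f,np.clip(q0,LO+.01,HI-.01),bounds=(LO,HI)); return s.x,np.abs(s.fun).max()
def path(P1,A1,n=12):
    s=bot.sense();P0=s["ee_pos"];A0=R.from_quat(s["eef_rot"]);q=s["joints"];rv=(A0.inv()*A1).as_rotvec();w=0
    for k in range(1,n+1):
        q,e=ik(P0+(P1-P0)*k/n,A0*R.from_rotvec(rv*k/n),q);w=max(w,e)
        if k%3==0: print("  ",q.round(2),round(e,2))
    return A0.inv().apply(P1-P0),rv,w
E
python3 - <<'E'
from kin import *
Pg=np.array([508.8,-66.3,.2]);Ag=R.from_quat([.621,.753,.138,-.167])
tip=np.array([477.5,96.6,20.]);end=np.array([521.5,-134,9.])
tt=Ag.inv().apply(tip-Pg);te=Ag.inv().apply(end-Pg);print(tt,te)
ut=(tt-te);ut[1]=0;ut/=np.linalg.norm(ut); tt[1]=0
np.save("tt.npy",np.r_[tt,ut])
jar=np.array([599,267.3])
for az in(5,19,35,50):
    d=np.array([np.cos(np.radians(az)),np.sin(np.radians(az)),0])
    # y_t horizontal, perpendicular to d ; u=-z
    for sg in(1,):
        y=sg*np.cross(d,[0,0,1]); u=np.array([0,0,-1.]);
        A=R.from_matrix(np.c_[u,y,np.cross(u,y)]@np.linalg.inv(np.c_[ut,[0,1,0],np.cross(ut,[0,1,0])]))
        for tz in(145,12):
            P=np.r_[jar,tz]-A.apply(tt)
            q,e=ik(P,A,[np.radians(az),.6,1.3,0,2.5,1.5]); print(az,tz,P.round(1),A.as_matrix()[:,2].round(2),q.round(2),round(e,2))
E
```

```text
[158.67944823   0.27875774  52.23882659] [-58.68838456  -0.41120977 -37.11501616]
5 145 [587.  266.3 311.6] [-0.92 -0.08 -0.38] [0.26 0.76 0.94 0.32 2.59 1.91] 0.0
5 12 [587.  266.3 178.6] [-0.92 -0.08 -0.38] [0.26 0.86 1.01 0.25 2.43 1.83] 0.0
19 145 [587.6 263.4 311.6] [-0.87 -0.3  -0.38] [0.34 0.79 0.9  0.01 2.64 1.58] 0.0
19 12 [587.6 263.4 178.6] [-0.87 -0.3  -0.38] [0.34 0.88 0.98 0.01 2.46 1.58] 0.0
35 145 [589.2 260.4 311.6] [-0.76 -0.53 -0.38] [ 0.42  0.78  0.91 -0.35  2.6   1.19] 0.0
35 12 [589.2 260.4 178.6] [-0.76 -0.53 -0.38] [ 0.42  0.88  0.99 -0.28  2.43  1.28] 0.0
50 145 [591.3 258.1 311.6] [-0.59 -0.71 -0.38] [ 0.49  0.74  0.97 -0.6   2.49  0.92] 0.0
50 12 [591.3 258.1 178.6] [-0.59 -0.71 -0.38] [ 0.49  0.84  1.05 -0.5   2.34  1.05] 0.0
```

```bash
cat >> kin.py <<'E'
def target(az,tz,xy,tt,ut):
    d=np.array([np.cos(np.radians(az)),np.sin(np.radians(az)),0]);y=np.cross(d,[0,0,1]);u=np.array([0,0,-1.])
    A=R.from_matrix(np.c_[u,y,np.cross(u,y)]@np.linalg.inv(np.c_[ut,[0,1,0],np.cross(ut,[0,1,0])]))
    return np.r_[xy,tz]-A.apply(tt),A
E
python3 - <<'E'
from kin import *
v=np.load("tt.npy");tt,ut=v[:3],v[3:]
for az in(25,40):
    P,A=target(az,150,[599,267.3],tt,ut);a,b,c=path(P,A);print(az,a.round(1),b.round(3),c)
E
```

```text
[-0.11 -0.06  1.63  0.06  1.77  0.01] 0.0
   [ 0.16  0.17  1.44 -0.15  1.97  0.54] 0.0
   [ 0.3   0.48  1.18 -0.23  2.29  0.97] 0.0
   [ 0.37  0.79  0.89 -0.13  2.64  1.43] 0.0
25 [272.7 139.6 145. ] [ 0.539 -1.352  1.357] 2.688253265825668e-11
   [-0.1  -0.08  1.65  0.04  1.74 -0.04] 0.0
   [ 0.19  0.13  1.48 -0.22  1.91  0.45] 0.0
   [ 0.36  0.44  1.22 -0.37  2.21  0.82] 0.0
   [ 0.44  0.77  0.92 -0.45  2.57  1.08] 0.0
40 [270.  140.8 143.8] [ 0.436 -1.447  1.094] 1.0483280910023039e-11
```

```bash
python3 -m crank '{"translation":[[0.017,0.009,0.009],[0.034,0.018,0.018],[0.051,0.026,0.027],[0.068,0.035,0.036],[0.084,0.044,0.045],[0.101,0.053,0.054],[0.118,0.062,0.063],[0.135,0.070,0.072],[0.152,0.079,0.081],[0.169,0.088,0.09],[0.186,0.097,0.099],[0.203,0.106,0.108],[0.219,0.114,0.117],[0.236,0.123,0.126],[0.253,0.132,0.135],[0.27,0.141,0.144],[0.27,0.141,0.144],[0.27,0.141,0.144],[0.27,0.141,0.144]],"delta_rot":[[0.027,-0.09,0.068],[0.054,-0.181,0.137],[0.082,-0.271,0.205],[0.109,-0.362,0.273],[0.136,-0.452,0.342],[0.163,-0.543,0.41],[0.191,-0.633,0.479],[0.218,-0.723,0.547],[0.245,-0.814,0.615],[0.272,-0.904,0.684],[0.3,-0.995,0.752],[0.327,-1.085,0.82],[0.354,-1.176,0.889],[0.381,-1.266,0.957],[0.409,-1.357,1.026],[0.436,-1.447,1.094],[0.436,-1.447,1.094],[0.436,-1.447,1.094],[0.436,-1.447,1.094]]}' 1; python3 st.py; python3 - <<'E'
from h import *
import pickle
f=[bot.grab_frame("top"),bot.grab_frame("scene")];pickle.dump(f,open("f2.pkl","wb"))
montage("pics/j1.png",[(f[0]["img"],85,150),(f[1]["img"],300,10)],scale=3,w=130,h=170)
v=np.load("tt.npy");s=bot.sense();A=R.from_quat(s["eef_rot"])
t=s["ee_pos"]+A.apply(v[:3]);u=A.apply(v[3:]);print("tip",t,u)
for n,p in[("tip",t),("end",t-235*u)]: print(n,[(proj(g,p)[0]).round(1) for g in f])
E
```

```text
clock: 12.25
ee_pos: [589.0, 259.9, 312.7]
eef_rot: [0.779, 0.286, -0.526, 0.188]
wrist_force: [-0.1, -0.8, -1.8]
grip_width: 17.8
finger_force: 30.0
12.25 q [0.443, 0.774, 0.921, -0.445, 2.574, 1.083] [589.  259.9 312.7] w 17.815817255055563 29.977247714996338 
 [[ 0.284  0.643 -0.711]
 [ 0.247 -0.766 -0.594]
 [-0.926 -0.007 -0.376]]
tip [597.87903512 268.05505137 149.70217523] [-0.00220001  0.00530278 -0.99998352]
tip [array([130.6, 215.6]), array([375.8, 107. ])]
end [array([ 68.4, 201.5]), array([406.5, -10.8])]
```

View pics/j1.png

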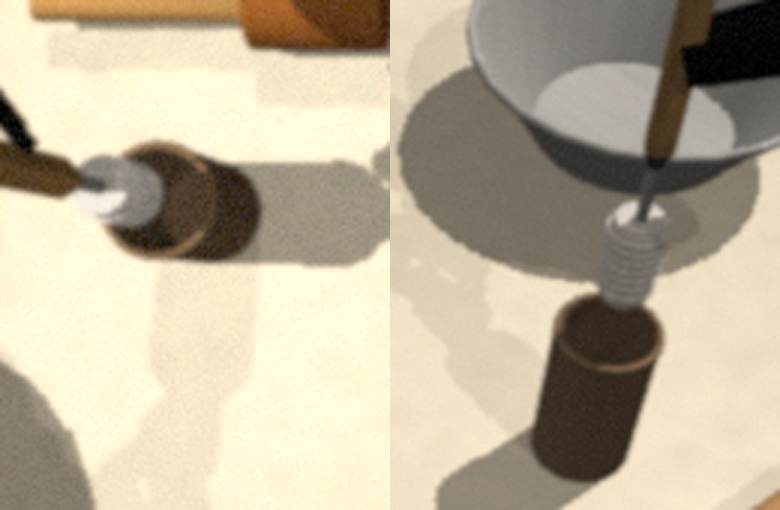

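The brush hangs nearly upright over the jar. The head bottom is at about (379,109) in the scene and (129,216) in top view; the head top is at (383,82) and (118,212). I'll triangulate these and compare with the prediction.

```bash
python3 - <<'E'
from kin import *
import pickle
f=pickle.load(open("f2.pkl","rb"));v=np.load("tt.npy");s=bot.sense();A=R.from_quat(s["eef_rot"])
t=s["ee_pos"]+A.apply(v[:3]);u=A.apply(v[3:])
for n,d,a,b in[("tip",0,(129,216.3),(379,109)),("headtop",65,(118.3,212.3),(383.3,81.7)),("junction",115,(109,211),(388.3,63.3))]:
    print(n,tri(f,[np.array(a),np.array(b)]),t-d*u,[proj(g,t-d*u)[0].round(1) for g in f])
E
```

```text
tip (array([598.62815744, 275.69977532, 140.19439192]), np.float64(1.0978577026756398)) [597.87903512 268.05505137 149.70217523] [array([130.6, 215.6]), array([375.8, 107. ])]
headtop (array([599.1488017 , 267.53432758, 211.89589975]), np.float64(0.43147883750015126)) [598.02203586 267.71037089 214.70110404] [array([117.2, 212.6]), array([382.8,  80.2])]
junction (array([598.35485392, 268.00029259, 251.092532  ]), np.float64(0.853992628529852)) [598.13203643 267.44523206 264.70028004] [array([105.3, 209.9]), array([388.9,  56.9])]
```

```bash
python3 -m crank '{"translation":[[0.012,0,0.005],[0.024,0,0.01],[0.036,0,0.015],[0.048,0,0.02],[0.06,0,0.025],[0.06,0,0.025]],"delta_rot":[[0,0,0],[0,0,0],[0,0,0],[0,0,0],[0,0,0],[0,0,0]]}' 1; python3 -m crank '{"translation":[[0.012,0,0.005],[0.024,0,0.01],[0.036,0,0.015],[0.046,0,0.018],[0.052,0,0.021],[0.055,0,0.022],[0.055,0,0.022]],"delta_rot":[[0,0,0],[0,0,0],[0,0,0],[0,0,0],[0,0,0],[0,0,0],[0,0,0]]}'; python3 st.py
```

```text
clock: 12.85
ee_pos: [587.6, 259.6, 243.7]
eef_rot: [0.777, 0.286, -0.528, 0.188]
wrist_force: [-0.3, -0.8, -2.1]
grip_width: 17.5
finger_force: 30.0
clock: 13.43
ee_pos: [588.3, 260.7, 187.9]
eef_rot: [0.779, 0.286, -0.526, 0.188]
wrist_force: [-0.0, 0.9, -0.8]
grip_width: 18.1
finger_force: 30.0
13.4333 q [0.444, 0.861, 0.997, -0.359, 2.425, 1.191] [588.3 260.7 187.9] w 18.10786520338368 29.97745245695114 
 [[ 0.284  0.643 -0.711]
 [ 0.247 -0.766 -0.594]
 [-0.927 -0.007 -0.376]]
```

```bash
python3 -m crank '{"translation":[[0.002,0,0.001],[0.005,0,0.002],[0.007,0,0.003],[0.007,0,0.003]],"delta_rot":[[0,0,0],[0,0,0],[0,0,0],[0,0,0]]}' 1 | grep -E "ee_pos|force";python3 -m crank '{"translation":[[0.002,0,0.001],[0.004,0,0.0015],[0.004,0,0.0015]],"delta_rot":[[0,0,0],[0,0,0],[0,0,0]]}' 1| grep -E "ee_pos|force"
```

```text
ee_pos: [588.4, 260.7, 181.3]
wrist_force: [-0.3, -1.3, -1.1]
finger_force: 30.0
ee_pos: [588.5, 260.8, 177.8]
wrist_force: [-0.1, 0.3, 1.2]
finger_force: 30.0
```

```bash
python3 -m crank '{"translation":[[0.002,0,0.0008],[0.002,0,0.0008]],"delta_rot":[[0,0,0],[0,0,0]]}' 1 | grep -E "ee_pos|force"; python3 -m crank '{"translation":[[0.002,0,0.0008],[0.002,0,0.0008]],"delta_rot":[[0,0,0],[0,0,0]]}' 1 | grep -E "ee_pos|force"
```

```text
ee_pos: [588.6, 261.0, 177.7]
wrist_force: [1.5, 0.4, 6.7]
finger_force: 30.0
ee_pos: [588.6, 261.2, 177.7]
wrist_force: [0.6, 0.2, 11.4]
finger_force: 30.0
```

Contact at TCP z≈177.7, so the tip is on the jar floor. I'll lean the brush slightly toward the robot so it settles that way, then let go and back out.

```bash
python3 -m crank '{"translation":[[-0.004,0,0],[-0.006,0,0.005],[-0.008,0,0.0095],[-0.008,0,0.0095],[-0.008,0,0.0095]],"delta_rot":[[0,0.02,0],[0,0.06,0],[0,0.1,0],[0,0.1,0],[0,0.1,0]]}' 1 | grep -E "ee_pos|force"; python3 -m crank '{"translation":[[0,0,0],[0,0,0],[0,0,0],[0,0,0],[0,0,-0.01],[0,0,-0.03],[0,0,-0.06],[0,0,-0.09],[0,0,-0.12],[0,0,-0.15],[0,0,-0.18],[0,0,-0.18],[0,0,-0.18]],"delta_rot":[[0,0,0],[0,0,0],[0,0,0],[0,0,0],[0,0,0],[0,0,0],[0,0,0],[0,0,0],[0,0,0],[0,0,0],[0,0,0],[0,0,0],[0,0,0]]}' 0; python3 st.py;  python3 - <<'E'
from h import *
import pickle
f=[bot.grab_frame("top"),bot.grab_frame("scene")];pickle.dump(f,open("f3.pkl","wb"))
montage("pics/j2.png",[(f[0]["img"],85,150),(f[1]["img"],300,10)],scale=3,w=130,h=170)
E
```

```text
ee_pos: [579.6, 253.2, 177.5]
wrist_force: [-0.0, 0.2, -1.6]
finger_force: 30.0
clock: 15.85
ee_pos: [690.1, 346.8, 253.4]
eef_rot: [0.806, 0.297, -0.481, 0.175]
wrist_force: [-0.6, 0.0, 0.7]
grip_width: 93.8
finger_force: 0.0
15.85 q [0.475, 1.198, 0.285, -0.46, 2.68, 1.04] [690.1 346.8 253.4] w 93.83577421104678 0.0 
 [[ 0.361  0.647 -0.672]
 [ 0.311 -0.763 -0.567]
 [-0.879 -0.004 -0.476]]
```

View pics/j2.png

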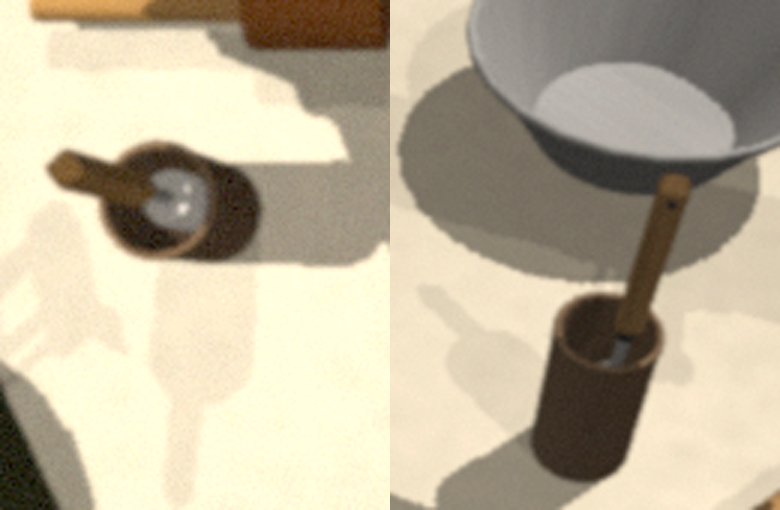

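The brush stands by itself in the jar, nearly upright. The handle end is at top (107.3,206) and scene (395,70.7), and the junction is at (137.7,214) and (380,121.7).

```bash
python3 - <<'E'
from kin import *
import pickle
f=pickle.load(open("f3.pkl","rb"))
e,r1=tri(f,[np.array((107.3,206)),np.array((395,70.7))]);j,r2=tri(f,[np.array((137.7,214)),np.array((380,121.7))])
print(e,r1,j,r2,(e-j)/np.linalg.norm(e-j),np.linalg.norm(e-j))
# jar rim unchanged?
f0=pickle.load(open("f0.pkl","rb"))
for i,sl in enumerate([(slice(195,245),slice(140,175)),(slice(125,175),slice(340,390))]):
    a=cv2.cvtColor(f0[i]["img"],6)[sl].astype(np.float32);b=cv2.cvtColor(f[i]["img"],6)[sl].astype(np.float32)
    print(cv2.phaseCorrelate(a,b))
E
```

```text
[608.27457665 277.35873632 236.81400131] 1.5050240303300484 [607.07540595 271.48683854 114.31247925] 3.1184880948494538 [0.00977733 0.047876   0.99880543] 122.64803341555036
((0.3376504804696694, 0.4390892114138367), 0.7251509645250108)
((-0.07165742626459704, 0.029521496745655185), 0.9716247957229615)
```

```bash
python3 - <<'E'
from kin import *
import pickle
f=pickle.load(open("f3.pkl","rb"))
for n,z,a,b in[("end",241.5,(107.3,206),(395,70.7)),("junc",122,(137.7,214),(380,121.7)),("jar",115,(137.9,216.75),(372.9,120.75))]:
    for g,u in zip(f,(a,b)):
        s=least_squares(lambda p:proj(g,[*p,z])[0]-u,[600,267]); print(n,s.x.round(1))
# current commanded-ish pose to target above handle: tool down, closing axis along brush face normal
y=np.array([.647,-.763,0]);y/=np.linalg.norm(y);zt=np.array([0,0,-1.]);A=R.from_matrix(np.c_[np.cross(y,zt),y,zt])
for P in([606,273,320],[606,273,215]):
  for q0 in([.3,.2,1.5,0,1.4,0.5],[.3,.2,1.5,0,1.4,-2]):
    for B in(A,A*R.from_rotvec([0,0,np.pi])):
      q,e=ik(np.array(P),B,q0); print(P,q.round(2),round(e,2))
E
```

```text
end [606.3 273.8]
end [612.7 274.8]
junc [602.9 264.6]
junc [614.3 270.6]
jar [598.4 266.4]
jar [599.8 267.5]
[606, 273, 320] [ 0.34  0.11  1.47 -0.    1.57  1.21] 0.0
[606, 273, 320] [ 0.34  0.11  1.47  0.    1.57 -1.93] 0.0
[606, 273, 320] [ 0.61 -0.19  2.26 -1.35  0.32 -2.91] 314.09
[606, 273, 320] [ 0.34  0.11  1.47  0.    1.57 -1.93] 0.0
[606, 273, 215] [ 0.34  0.15  1.6  -0.    1.4   1.21] 0.0
[606, 273, 215] [ 0.34  0.15  1.6  -0.    1.4  -1.93] 0.0
[606, 273, 215] [ 0.62 -0.07  2.27 -1.35  0.32 -2.91] 274.15
[606, 273, 215] [ 0.34  0.15  1.6  -0.    1.4  -1.93] 0.0
```

```bash
python3 - <<'E'
from kin import *
y=np.array([.647,-.763,0]);y/=np.linalg.norm(y);zt=np.array([0,0,-1.]);A=R.from_matrix(np.c_[np.cross(y,zt),y,zt])
P=np.array([607.5,274,320])
Ac=R.from_quat([.779,.286,-.526,.188])*R.from_rotvec([0,.1,0]);Pc=np.array([579.6,253.2,177.5])-180*Ac.as_matrix()[:,2]
s=bot.sense();print((Ac.inv()*R.from_quat(s["eef_rot"])).as_rotvec(),Pc-s["ee_pos"])
print("from commanded",Ac.inv().apply(P-Pc).round(1),(Ac.inv()*A).as_rotvec().round(3))
print("up100 in tool",Ac.inv().apply([0,0,100]).round(1))
print(path(P,A))
E
```

```text
[-0.00578224  0.00869339  0.00112921] [12.33513886  9.04833028  7.37042559]
from commanded [-109.8    0.9   82.7] [-0.01   1.085 -0.   ]
up100 in tool [-88.4  -0.8 -46.7]
   [ 0.46  0.87  0.68 -0.25  2.36  1.21] 0.0
   [ 0.43  0.6   0.97 -0.16  2.08  1.26] 0.0
   [ 0.39  0.35  1.23 -0.08  1.82  1.25] 0.0
   [ 0.34  0.11  1.46 -0.    1.57  1.21] 0.0
(array([-109.75429574,    1.56137052,   64.8410543 ]), array([-0.00403332,  1.07618486,  0.00193697]), np.float64(9.094947017729282e-13))
```

```bash
python3 -m crank '{"translation":[[-0.015,0,-0.008],[-0.03,0,-0.016],[-0.045,0,-0.024],[-0.062,0,-0.033],[-0.075,0,-0.025],[-0.085,0,-0.005],[-0.095,0,0.02],[-0.105,0,0.05],[-0.11,0.001,0.075],[-0.11,0.001,0.08],[-0.11,0.001,0.08],[-0.11,0.001,0.08]],"delta_rot":[[0,0.11,0],[0,0.22,0],[0,0.33,0],[0,0.44,0],[0,0.55,0],[0,0.66,0],[0,0.77,0],[0,0.88,0],[0,0.99,0],[-0.01,1.085,0],[-0.01,1.085,0],[-0.01,1.085,0]]}' 0; python3 st.py
```

```text
clock: 16.95
ee_pos: [594.0, 264.0, 313.3]
eef_rot: [0.938, 0.346, 0.005, 0.0]
wrist_force: [-1.0, 0.4, 0.5]
grip_width: 94.9
finger_force: 0.0
16.95 q [0.336, 0.071, 1.518, -0.0, 1.541, 1.2] [594.  264.  313.3] w 94.94506011820285 0.0 
 [[ 0.76   0.649  0.01 ]
 [ 0.649 -0.761  0.004]
 [ 0.01   0.004 -1.   ]]
```

```bash
python3 -m crank '{"translation":[[0.017,0.001,0],[0.017,0.001,0.02],[0.017,0.001,0.045],[0.017,0.001,0.07],[0.017,0.001,0.09],[0.017,0.001,0.108],[0.017,0.001,0.108]],"delta_rot":[[0,0,0],[0,0,0],[0,0,0],[0,0,0],[0,0,0],[0,0,0],[0,0,0]]}' 0; python3 - <<'E'
from h import *
import pickle
f=[bot.grab_frame("top"),bot.grab_frame("scene")];pickle.dump(f,open("f4.pkl","wb"))
montage("pics/j3.png",[(f[0]["img"],65,140),(f[1]["img"],320,10)],scale=3,w=130,h=170)
E
```

```text
clock: 17.53
ee_pos: [610.1, 276.4, 199.6]
eef_rot: [0.938, 0.347, 0.001, 0.0]
wrist_force: [0.3, -0.4, -1.6]
grip_width: 95.2
finger_force: 0.0
```

View pics/j3.png

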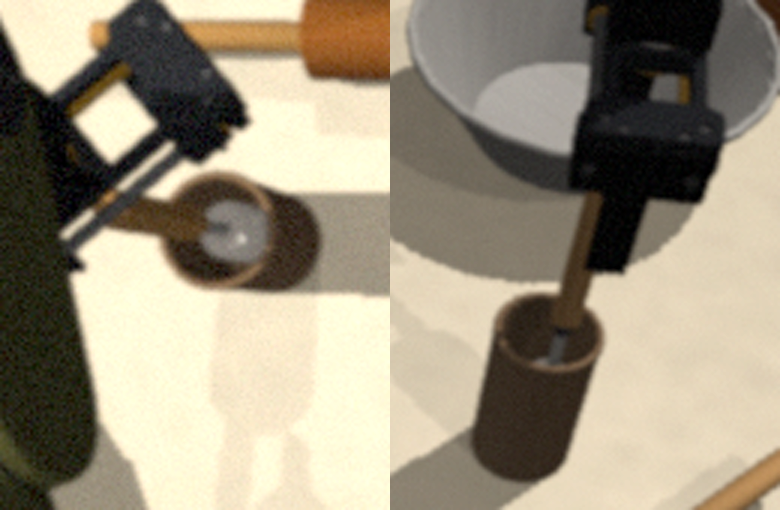

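The near fingertip is at scene (394,100), and the handle runs up behind it between the jaws. Now I'll close.

```bash
python3 -m crank '{"translation":[[0,0,0],[0,0,0],[0,0,0],[0,0,0],[0,0,0],[0,0,0],[0,0,0],[0,0,0],[0,0,0],[0,0,0],[0,0,0],[0,0,0],[0,0,0],[0,0,0],[0,0,0]],"delta_rot":[[0,0,0],[0,0,0],[0,0,0],[0,0,0],[0,0,0],[0,0,0],[0,0,0],[0,0,0],[0,0,0],[0,0,0],[0,0,0],[0,0,0],[0,0,0],[0,0,0],[0,0,0]]}' 1; python3 - <<'E'
from h import *
import pickle
f=pickle.load(open("f4.pkl","rb"))
for d in(48,55):
  s=least_squares(lambda p:(proj(f[1],[610+.65*d,276-.76*d,0]+p*np.array([0,0,1]))[0]-[394,100]),[200]); print(s.x,s.fun)
E
```

```text
clock: 18.88
ee_pos: [612.1, 276.6, 205.6]
eef_rot: [0.938, 0.347, 0.006, 0.0]
wrist_force: [0.0, 1.1, 0.0]
grip_width: 17.5
finger_force: 29.9
[217.61037185] [-4.08508484 -1.18829262]
[223.51859687] [-3.52037452 -1.0292679 ]
```

```bash
python3 -m crank '{"translation":[[0,0,-0.012],[0,0,-0.026],[0,0,-0.038],[0,0,-0.044],[0,0,-0.044],[0,0,-0.044]],"delta_rot":[[0,0,0],[0,0,0],[0,0,0],[0,0,0],[0,0,0],[0,0,0]]}' 1; python3 - <<'E'
from h import *
import pickle
f=[bot.grab_frame("top"),bot.grab_frame("scene")];pickle.dump(f,open("f5.pkl","wb"))
montage("pics/j4.png",[(f[0]["img"],65,140),(f[1]["img"],320,10)],scale=3,w=130,h=170)
E
```

```text
clock: 19.38
ee_pos: [611.9, 276.6, 250.9]
eef_rot: [0.938, 0.347, 0.007, 0.0]
wrist_force: [-1.2, -0.2, -1.1]
grip_width: 17.5
finger_force: 29.9
```

View pics/j4.png

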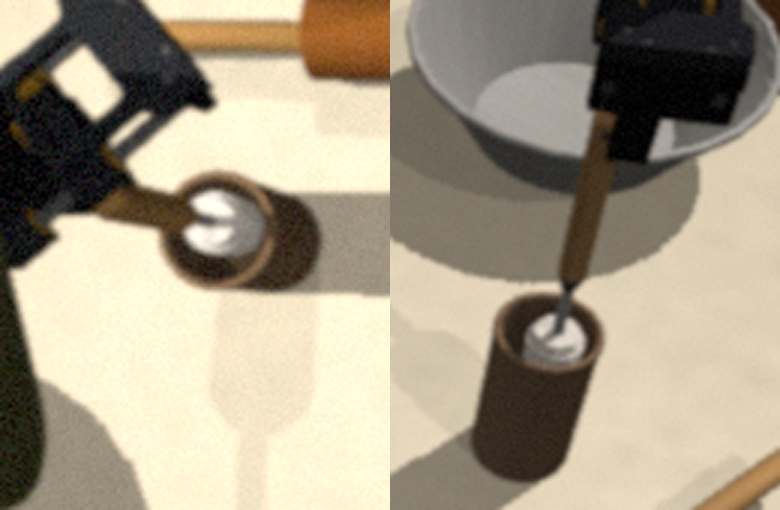

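The bristles have come up to about the mouth; the head top is at scene (376,119) and top (136,211). I'll check its height, then push down.

```bash
python3 - <<'E'
from h import *
import pickle
f=pickle.load(open("f5.pkl","rb"));print(tri(f,[np.array((136,211)),np.array((375.7,119.3))]))
E
python3 -m crank '{"translation":[[0,0,0.012],[0,0,0.026],[0,0,0.038],[0,0,0.042],[0,0,0.042],[0,0,0.042]],"delta_rot":[[0,0,0],[0,0,0],[0,0,0],[0,0,0],[0,0,0],[0,0,0]]}' 1;python3 -m crank '{"translation":[[0,0,0.002],[0,0,0.002],[0,0,0.002]],"delta_rot":[[0,0,0],[0,0,0],[0,0,0]]}' 1
```

```text
(array([607.52686632, 265.71506875, 126.35442676]), np.float64(0.49378293216028624))
clock: 19.98
ee_pos: [611.4, 276.4, 205.8]
eef_rot: [0.938, 0.347, 0.005, 0.0]
wrist_force: [0.5, 0.5, -1.4]
grip_width: 17.6
finger_force: 30.0
clock: 20.23
ee_pos: [611.9, 276.5, 205.2]
eef_rot: [0.938, 0.347, 0.006, 0.0]
wrist_force: [0.6, 0.4, -0.9]
grip_width: 17.3
finger_force: 30.0
```

```bash
python3 -m crank '{"translation":[[0,0,0.002],[0,0,0.003],[0,0,0.003]],"delta_rot":[[0,0,0],[0,0,0],[0,0,0]]}' 1| grep -E "ee_pos|force"
```

```text
ee_pos: [613.0, 277.1, 205.0]
wrist_force: [-0.6, 0.8, 5.0]
finger_force: 30.0
```

That's floor contact (5 N). Now strokes two and three.

```bash
for k in 2; do python3 -m crank '{"translation":[[0,0,-0.012],[0,0,-0.026],[0,0,-0.038],[0,0,-0.048],[0,0,-0.048],[0,0,-0.048],[0,0,-0.038],[0,0,-0.026],[0,0,-0.012],[0,0,-0.003],[0,0,0],[0,0,0],[0,0,0]],"delta_rot":[[0,0,0],[0,0,0],[0,0,0],[0,0,0],[0,0,0],[0,0,0],[0,0,0],[0,0,0],[0,0,0],[0,0,0],[0,0,0],[0,0,0],[0,0,0]]}' 1| grep -E "ee_pos|force"; done
python3 -m crank '{"translation":[[0,0,-0.012],[0,0,-0.026],[0,0,-0.038],[0,0,-0.048],[0,0,-0.048],[0,0,-0.048],[0,0,-0.038],[0,0,-0.026],[0,0,-0.012],[0,0,-0.003],[0,0,0],[0,0,0],[0,0,0]],"delta_rot":[[0,0,0],[0,0,0],[0,0,0],[0,0,0],[0,0,0],[0,0,0],[0,0,0],[0,0,0],[0,0,0],[0,0,0],[0,0,0],[0,0,0],[0,0,0]]}' 1| grep -E "ee_pos|force|clock"; python3 - <<'E'
from kin import *
import pickle
f=[bot.grab_frame("scene")];f0=pickle.load(open("f0.pkl","rb"))[1]
sl=(slice(125,175),slice(340,390))
print(cv2.phaseCorrelate(cv2.cvtColor(f0["img"],6)[sl].astype(np.float32),cv2.cvtColor(f[0]["img"],6)[sl].astype(np.float32)))
E
python3 st.py
```

```text
ee_pos: [612.5, 277.2, 204.1]
wrist_force: [-1.4, 1.0, 8.2]
finger_force: 30.0
clock: 22.65
ee_pos: [612.2, 277.1, 203.3]
wrist_force: [-0.1, -0.1, 6.6]
finger_force: 30.0
((0.05484873739956342, 0.09058803479627642), 0.9535693141937256)
22.7 q [0.345, 0.16, 1.604, 0.001, 1.365, 1.207] [612.2 277.  203.3] w 17.556055648658845 30.01007169485092 
 [[ 0.759  0.651  0.012]
 [ 0.651 -0.759  0.005]
 [ 0.013  0.004 -1.   ]]
```

All three strokes are done, and the scene image shows the jar has not moved. Next I'll lift out and carry the brush over to the pot.

```bash
python3 -m crank '{"translation":[[0,0,-0.015],[0,0,-0.04],[0,0,-0.07],[0,0,-0.1],[0,0,-0.13],[0,0,-0.148],[0,0,-0.15],[0,0,-0.15]],"delta_rot":[[0,0,0],[0,0,0],[0,0,0],[0,0,0],[0,0,0],[0,0,0],[0,0,0],[0,0,0]]}' 1| grep -E "ee_pos|force|clock"
python3 -m crank '{"translation":[[-0.012,0.011,0],[-0.03,0.027,0],[-0.055,0.049,0],[-0.082,0.073,0],[-0.11,0.098,0],[-0.138,0.123,0],[-0.166,0.148,0],[-0.194,0.173,0],[-0.222,0.198,0],[-0.25,0.223,0],[-0.278,0.248,0],[-0.306,0.273,0],[-0.334,0.298,0],[-0.36,0.322,0],[-0.385,0.345,0],[-0.402,0.361,0],[-0.412,0.37,0],[-0.412,0.37,0],[-0.412,0.37,0]],"delta_rot":[[0,0,0],[0,0,0],[0,0,0],[0,0,0],[0,0,0],[0,0,0],[0,0,0],[0,0,0],[0,0,0],[0,0,0],[0,0,0],[0,0,0],[0,0,0],[0,0,0],[0,0,0],[0,0,0],[0,0,0],[0,0,0],[0,0,0]]}' 1| grep -E "ee_pos|force|clock"
python3 - <<'E'
from h import *
import pickle
f=[bot.grab_frame("top"),bot.grab_frame("scene")];pickle.dump(f,open("f6.pkl","wb"))
f0=pickle.load(open("f0.pkl","rb"))
s=bot.sense();print(s["ee_pos"],R.from_quat(s["eef_rot"]).as_matrix().round(3),s["joints"].round(2))
t=s["ee_pos"]+[-6,-9,-196.5]; e=t+[4,6,234.8]
for n,p in(("tip",t),("headtop",t+(e-t)*65/235),("junc",t+(e-t)*115/235)): print(n,p,[proj(g,p)[0].round(1) for g in f])
# orange handle centroid & bright bristle pixels vs start image (top row->columns of change)
for i in(0,1):
    hsv=cv2.cvtColor(f[i]["img"],cv2.COLOR_BGR2HSV); d=cv2.absdiff(f[i]["img"],f0[i]["img"]).max(2)
    m=((hsv[...,0]<20)&(hsv[...,1]>90)&(d>40)).astype(np.uint8)
    n,l,stt,c=cv2.connectedComponentsWithStats(m)
    for k in np.argsort(-stt[1:,4])[:3]+1:
        print(i,stt[k],c[k].round(1),cv2.minAreaRect(np.argwhere(l==k)[:,::-1].astype(np.float32)))
E
```

```text
clock: 23.37
ee_pos: [610.6, 276.1, 353.4]
wrist_force: [0.3, 0.4, -2.0]
finger_force: 30.0
clock: 24.95
ee_pos: [537.4, -272.8, 347.4]
wrist_force: [0.8, 0.8, -1.8]
finger_force: 30.0
[ 538.06611032 -271.75564609  348.66741744] [[ 0.759  0.651  0.011]
 [ 0.651 -0.759  0.005]
 [ 0.012  0.003 -1.   ]] [-0.56 -0.04  1.57  0.01  1.6   0.3 ]
tip [ 532.06611032 -280.75564609  152.16741744] [array([444.9, 251.1]), array([ 95.8, 236.6])]
headtop [ 533.1724933  -279.09607162  217.11209829] [array([457.5, 250.5]), array([ 82.4, 213.4])]
junc [ 534.02355713 -277.81947587  267.0695451 ] [array([468.8, 249.9]), array([ 70.5, 192.7])]
0 [485 242  14   9  37] [490.7 246.3] ((491.9500427246094, 245.85000610351562), (13.857515335083008, 5.876287937164307), 15.255120277404785)
0 [516 216  14  13  33] [523.2 221.5] ((522.0000610351562, 221.5000457763672), (14.849242210388184, 4.949747085571289), 45.0)
0 [477 247   7   7  18] [480.2 249.7] ((480.0000305175781, 249.5), (4.949747562408447, 4.949747085571289), 45.0)
1 [ 28 145  47  51 853] [ 54.2 170.3] ((53.15485763549805, 167.40313720703125), (64.50651550292969, 17.590734481811523), 54.60520553588867)
1 [  0  50  36  47 189] [15.8 76. ] ((17.445947647094727, 73.32432556152344), (5.808195114135742, 57.19969940185547), 36.02737045288086)
1 [27 68 18 15 81] [36.2 74.2] ((36.05369186401367, 74.63758850097656), (19.170026779174805, 9.83078384399414), 34.99202346801758)
```

The handle junction is where predicted (scene (71,193)), and the tip is over the pot centre. Lowering into the pot.

```bash
python3 -m crank '{"translation":[[0,0,0.015],[0,0,0.035],[0,0,0.06],[0,0,0.085],[0,0,0.105],[0,0,0.12],[0,0,0.128],[0,0,0.128]],"delta_rot":[[0,0,0],[0,0,0],[0,0,0],[0,0,0],[0,0,0],[0,0,0],[0,0,0],[0,0,0]]}' 1| grep -E "ee_pos|force|clock"
python3 -m crank '{"translation":[[0,0,0.003],[0,0,0.006],[0,0,0.008],[0,0,0.008]],"delta_rot":[[0,0,0],[0,0,0],[0,0,0],[0,0,0]]}' 1| grep -E "ee_pos|force|clock"
```

```text
clock: 25.72
ee_pos: [538.8, -271.1, 218.7]
wrist_force: [0.2, 0.0, -0.2]
finger_force: 30.0
clock: 26.05
ee_pos: [540.1, -272.6, 214.1]
wrist_force: [0.1, -0.2, -0.5]
finger_force: 30.0
```

```bash
python3 -m crank '{"translation":[[-0.008,0,0],[-0.015,0,0.002],[-0.023,0,0.004],[-0.031,0,0.006],[-0.038,0,0.008],[-0.046,0,0.011],[-0.046,0,0.013],[-0.046,0,0.013]],"delta_rot":[[0,0.05,0],[0,0.1,0],[0,0.15,0],[0,0.2,0],[0,0.25,0],[0,0.3,0],[0,0.3,0],[0,0.3,0]]}' 1| grep -E "ee_pos|force|clock|rot"
```

```text
clock: 26.72
ee_pos: [504.3, -303.0, 199.7]
eef_rot: [0.927, 0.342, 0.146, -0.052]
wrist_force: [0.3, 0.2, -1.0]
finger_force: 30.0
```

```bash
python3 -m crank '{"translation":[[-0.001,0,0.003],[-0.0015,0,0.005],[-0.0015,0,0.005]],"delta_rot":[[0,0,0],[0,0,0],[0,0,0]]}' 1| grep -E "ee_pos|force|clock"
python3 -m crank '{"translation":[[0,0,0],[0,0,0],[0,0,0],[0,0,0],[0,0,0],[0,0,0],[0,0,-0.01],[0,0,-0.03],[0,0,-0.06],[0,0,-0.09],[0,0,-0.12],[0,0,-0.15],[0,0,-0.15],[0,0,-0.15],[0,0,-0.15]],"delta_rot":[[0,0,0],[0,0,0],[0,0,0],[0,0,0],[0,0,0],[0,0,0],[0,0,0],[0,0,0],[0,0,0],[0,0,0],[0,0,0],[0,0,0],[0,0,0],[0,0,0],[0,0,0]]}' 0
python3 - <<'E'
from h import *
import pickle,time
f=[bot.grab_frame("top"),bot.grab_frame("scene")];pickle.dump(f,open("f7.pkl","wb"));f0=pickle.load(open("f0.pkl","rb"))
for i,sl in enumerate([(slice(225,280),slice(398,415)),(slice(265,300),slice(90,150))]):
    a=cv2.cvtColor(f0[i]["img"],6)[sl].astype(np.float32);b=cv2.cvtColor(f[i]["img"],6)[sl].astype(np.float32)
    print("pot",cv2.phaseCorrelate(a,b),np.abs(a-b).mean())
for i in(0,1):
    hsv=cv2.cvtColor(f[i]["img"],cv2.COLOR_BGR2HSV); d=cv2.absdiff(f[i]["img"],f0[i]["img"]).max(2)
    m=((hsv[...,0]<22)&(hsv[...,1]>80)&(d>30)).astype(np.uint8)
    n,l,stt,c=cv2.connectedComponentsWithStats(m)
    for k in np.argsort(-stt[1:,4])[:3]+1: print(i,stt[k],c[k].round(1),[np.round(x,1) for x in cv2.minAreaRect(np.argwhere(l==k)[:,::-1].astype(np.float32))])
E
```

```text
clock: 26.97
ee_pos: [506.5, -302.6, 197.2]
wrist_force: [-1.2, -1.4, 4.8]
finger_force: 30.0
clock: 28.22
ee_pos: [469.5, -331.7, 337.4]
eef_rot: [0.927, 0.343, 0.146, -0.052]
wrist_force: [0.8, 0.5, -0.6]
grip_width: 94.7
finger_force: 0.0
pot ((0.016855997274978662, -0.09615255328037264), 1.0000030261498911) 1.9593583
pot ((-0.06244744425763926, 0.03374924839879867), 0.8553427769078149) 3.087143
0 [451 260  47  31 492] [475.6 276.4] [array([474.7, 275.7]), array([49.1, 12.1]), np.float64(28.0)]
0 [534 353  14  11  57] [540.3 357.7] [array([540.7, 358. ]), array([13.6,  6.4]), np.float64(36.9)]
0 [513 329   4   2   4] [514.5 329.8] [array([514.4, 329.8]), array([3.2, 0.6]), np.float64(18.4)]
1 [ 27 199  57  48 829] [ 54.9 220.3] [array([ 55.7, 220.7]), array([66.1, 13.7]), np.float64(37.6)]
1 [130   0  14  18  67] [135.8   8.4] [array([135.8,   8.4]), array([20.,  7.]), np.float64(66.0)]
1 [65  8  8 10 41] [69.4 11.7] [array([69.7, 11.7]), array([11.4,  4.1]), np.float64(54.5)]
```

```bash
python3 - <<'E'
from h import *
import pickle
f=pickle.load(open("f7.pkl","rb"))
e,r1=tri(f,[np.array((496.4,287.2)),np.array((29.5,200.5))]);j,r2=tri(f,[np.array((453,264.2)),np.array((81.9,240.9))])
u=(e-j)/np.linalg.norm(e-j);print(e,r1,j,r2,np.linalg.norm(e-j),"tilt",np.arccos(u[2]),"tip",e-235*u,"pot floor 534 -281 4")
E
python3 -m crank '{"translation":[[0,0,-0.02],[0,0,-0.05],[0,0,-0.05],[0,0,-0.05]],"delta_rot":[[0,0,0],[0,0,0],[0,0,0],[0,0,0]]}' 0 >/dev/null
python3 - <<'E'
from h import *
import pickle
f=[bot.grab_frame("top"),bot.grab_frame("scene")];f7=pickle.load(open("f7.pkl","rb"));f0=pickle.load(open("f0.pkl","rb"))
sl=(slice(195,245),slice(30,85))
print("moved since:",cv2.phaseCorrelate(cv2.cvtColor(f7[1]["img"],6)[sl].astype(np.float32),cv2.cvtColor(f[1]["img"],6)[sl].astype(np.float32)))
for n,sl in dict(jar=(slice(95,175),slice(340,395)),cork=(slice(265,322),slice(298,355)),mallet=(slice(155,240),slice(355,460)),tool=(slice(295,385),slice(135,255)),pot=(slice(250,300),slice(90,150))).items():
    a,b=[cv2.cvtColor(g[1]["img"],6)[sl].astype(np.float32) for g in(f0,f)];print(n,np.round(cv2.phaseCorrelate(a,b)[0],2),np.abs(a-b).mean().round(1))
E
```

```text
[ 477.32201457 -329.16855345  230.80979585] 1.3455426146775267 [ 508.93983519 -301.3038098   129.55865985] 0.08158300855853895 109.67188820364593 tilt 0.394422385115482 tip [ 545.0712616  -269.46123131   13.85340574] pot floor 534 -281 4
moved since: ((0.024953258228705977, 0.04332470517709197), 1.0530076214472452)
jar [0.02 0.  ] 2.6
cork [0.05 0.02] 2.5
mallet [0.   0.03] 3.1
tool [ 0.02 -0.03] 3.5
pot [-0.12  0.06] 5.5
```

The brush is at rest in the pot, with a tilt of about 0.39 rad and its tip about 16 mm off centre. Nothing else has moved and the gripper is clear, so I'm handing in.

```bash
python3 -c "
from plant import bot
print(bot.hand_in())"
```

```text
the job is handed in; nothing more can be done
None
```

I gave the jar its three full strokes, left the brush standing bristles down in the steel pot, and handed the job in at about 29 s; camera checks before handing in showed nothing else on the bench had moved, but no verdict came back.

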